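Draw a loose flange into line with a tapered drift

TASK

On the tilted blue jig a loose yellow flange has slipped, so its hole no longer lines up with the hole in the steel plate above it. Take the blue-handled tapered drift out of its stand, find the way through both holes with its point, and press it fully home without ramming it, so that the flange is pulled into line and the drift's collar lies flat on the plate. Let go of it there and leave everything else on the table as it is.

Things in the scene. Friction and masses are not known exactly. Their poses are not given: they have to be found in the camera images.
- plate: Steel clamp plate of the blue jig, fixed, 100 mm wide, 10 thick, face leaning 30 deg towards the robot. Origin: centre of its 26 mm round through hole, on the upper face, 150 mm above the table. z: outward normal of the face, the axis on which the drift must end; x: up the slope; y: level. Plate spans x -160 to +55. The way below the hole is free for 90 mm along the axis.
- plate_edge (a point): Middle of the plate's upper edge, 55 mm up the slope from the hole. A yellow round flange, 140 mm across, 8 thick, with its own 26 mm centre hole, lies loose under the plate, its top 12 mm below the plate's upper face. In line it shows 15 mm past this edge and 20 mm past both sides. It slides under about 12 N and stays where left.
- plate_low (a point): Middle of the plate's lower edge, 160 mm down the slope. The flange is not measured: its hole starts 12.5 to 14.5 mm off the plate's hole, in any direction. See where its rim sticks out more or less, or feel with the drift's point through the plate's hole: it stops on the flange's top, or, set 6.5 to 7 mm off centre the right way, goes on through.
- drift: Tapered drift, steel, 166 mm long overall, about 0.35 kg, standing point down in its grey stand. Origin: centre of the underside of its collar; own z points up the handle. Collar 44 mm diameter, z = 0 to 8 mm; BLUE round handle 28 mm diameter, z = 8 to 83; below the collar a straight land of 24 mm diameter to z = -28, then a taper to the blunt 8 mm point at z = -83.
- drift_tip (a point): Centre of the drift's blunt point, 83 mm below the collar's underside.
- stand_a: Grey steel block 70 x 70 mm, 95 high, fixed, with an upright 31 mm hole in the middle that holds the drift, collar resting on top. Origin: centre of its underside. The stand may be on either side of the jig.
- stand_b: The same kind of stand, holding the orange chisel.
- chisel: Bystander: cold chisel with an ORANGE handle standing in the other stand: not to be used; same handle and collar as the drift. Leave alone.
- hammer: Bystander: hammer lying on the table. Leave alone.
- spray: Bystander: red and white spray can, 62 mm across, 170 mm. Leave alone.
- offcut: Bystander: offcut of dark angle steel, 90 x 50 x 50 mm. Leave alone.
- tape: Bystander: yellow tape measure, 65 x 35 x 60 mm. Leave alone.
- magnet: Bystander: flat red magnetic square, 100 x 100 x 16 mm. Leave alone.
- clamp: Bystander: bar clamp lying flat, 200 x 90 x 22 mm. Leave alone.
Not all that is in view belongs to the job. Leave any turquoise look-alike of the drift alone.

How it is judged (in metres and radians):
On the way, in this order (a step that is already met when the one before it is completed fails the run):
1. the drift is drawn clear of its stand (height (world z) of drift_tip above 0.11 m), for 0.1 s.
2. the leaning drift's point is through the plate's hole and in the flange's (z of drift_tip in the frame of plate between -0.076 and -0.016 m and x of drift_tip in the frame of plate between -0.013 and 0.013 m and y of drift_tip in the frame of plate between -0.013 and 0.013 m and angle between drift's own z axis and vertical above 0.3 rad), for 0.1 s.
3. the drift is home in both holes, its collar on the plate (distance between drift and plate below 0.004 m and angle between the z axis of drift and the z axis of plate, either way round below 0.1 rad), for 0.2 s.
At the end, for the whole second after the job is handed in: The drift stands released and at rest through both holes: the centre of its collar's underside within 4 mm of the centre of the plate's hole mouth and its axis within 0.1 rad of the plate's normal (so its full-diameter land holds the flange in line); no bystander has moved 30 mm or more (all of step 3 and linear speed of drift below 0.02 m/s and distance of each of chisel, hammer, spray, offcut, tape, magnet, clamp from where it was at the start of the episode below 0.03 m); the robot touches nothing.
It fails at once if a bystander is pushed 30 mm or more from its place (distance of any of chisel, hammer, spray, offcut, tape, magnet, clamp from where it was at the start of the episode above 0.03 m).
It fails at once if the drift is forced against the plate with more than 120 N (contact force between drift and plate above 120 N).
It also fails if it takes over 67 s, if anything falls off the work surface, if the arm or the gripper's body presses on something with over 40 N, if the wrist force passes 120 N, or if a joint passes its speed limit or range.

ROBOT

A 7-joint arm with a two-finger parallel gripper is mounted at the origin on the work surface. World frame = base frame: x ahead of the robot, y to its left, z up, the work surface at z = 0. Lengths are in m, angles in degrees, forces in N, time in s.
With the tool pointing down it reaches from about 0.35 to 0.775 m from the base axis. Payload 3.1 kg.
Tool frame: the origin (TCP) lies on the centre line of the jaws, within the pads' length; the fingertips stand 17 mm ahead of it and the grasp point (between the pads) lies 2 mm behind it (robot.tip_reach is the distance from the TCP to the fingertips, in m); z points along the fingers, y is the line along which they close (so a half turn about z gives the same grasp; the last joint's range is limited). The gripper opens to 85 mm and grips with 20 to 120 N. Pads are 22 mm wide; open, the fingers measure 114 mm over their backs; the gripper's body (76 mm by 85 mm) begins 54 mm behind the grasp point. The pads swing forward as they close: fully open they stand 13 mm farther back than shut.
Start: joints at [71.981, 17.813, 0.802, 86.603, -0.252, 75.585, -1.558], TCP at [0.148, -0.53, 0.248] pointing down, gripper open.
Joint ranges: [-154.91, 154.91], [-16.99, 109.72], [-72.82, 74.43], [7.12, 147.25], [-82.49, 262.49], [11.32, 116.49], [-174.64, 174.64]. Speed limits (degrees/s): [159.86, 159.86, 180, 180, 180, 180, 180].

INTERFACE

Orientations are given as [roll, pitch, yaw] about the fixed x, y, z axes, in that order (R = Rz(yaw) Ry(pitch) Rx(roll)).
In Python, from station import robot, fingers, vision, workorder, recognise gives the robot as it stands. Calls block until the motion is done:
- robot.move_to(position, orientation): joint-space move of the TCP to a pose.
- robot.line_to(position, orientation=None, velocity=0.15, f_stop=None): straight line of the TCP; orientation=None keeps the orientation; velocity is the mean speed in m/s. With f_stop (N) it stops when the force on the tool has changed by that much, and returns True; else False.
- robot.move_j(angles): joint-space move.
- fingers.gripper_to(opening, force=None): opening from 0.0 (shut) to 1.0 (fully open); force is the grip in N (None keeps the last); returns when the fingers have stopped.
- robot.pause(seconds).
- robot.inverse_kinematics(position, orientation): joint angles nearest the present ones, or None.
- vision.grab_frame(name): name is "scene" or "side" or "wrist"; returns the picture (480x640x3 uint8, red, green, blue); there is no depth.
- vision.calibration(name): a dict with "mtx" (3x3 intrinsics, pixels), "k1" (the pictures are not rectified: a ray, as slopes to the right and down, at radius r is drawn at 1 + k1 r^2 times it, then the intrinsics apply), "extrinsics" (4x4, takes a point from world to camera coordinates); the wrist camera has in their place "T_tool_cam" (4x4, takes a point from camera to tool coordinates, whose origin is the TCP and whose axes are the flange's). Camera axes: x right, y up, looking along -z (the intrinsics and any distortion apply to the point x, -y, -z); pixel columns grow to the right and rows downward; lengths in m; the calibration is good to about 2 mm. A picture is of the moment at which its call begins: read the wrist's pose just before it. calibration takes no time and is no camera call.
A pose or a line that the arm cannot do raises robot.PlanningError and nothing moves.
- workorder.close_job(): hands the job in; it is judged then, once.
Trained networks look in the newest picture that a camera, given by its name, has taken for a name from the list of things; names that differ only in an ending like _2 or _b are one class to them, and where a whole thing is asked for, a point or a joint stands for the part that bears it (a point fixed in the world has none). Each returns a list of dicts, best first, with "p" (0 to 1); they miss things now and then, are a little off and sometimes report something else, mostly with a low value. They report only what shows in the picture. A call takes as long as a camera call. They do not tell look-alikes from the thing itself.
- recognise(label, camera): "rect" ([centre column, centre row, width, height] in pixels, round what is visible of it).
Readings, each from a call of its own:
- robot.current_time_s(): time.
- robot.current_joint_positions(): joint angles.
- robot.current_dq(): joint speeds.
- robot.current_joint_torque(): joint torques, N m.
- robot.current_tool_pos(): TCP position.
- robot.current_eef_rot(): TCP orientation.
- robot.current_contact_force(): force on the tool from outside, world axes, zero at the start.
- robot.current_torque(): the same for the moment, N m.
- robot.current_finger_gap(): opening from 0.0 (shut) to 1.0 (fully open).
- robot.current_gripper_force(): force on a finger pad.
Only numpy, scipy, OpenCV 4.12 (cv2) and the standard library are available. Lean on these libraries where they do the work, as an engineer would, in place of code of your own. Each camera call takes 0.05 s, during which the arm holds its last target. There are 200 camera calls.

## Working session

There is one attempt and no reset: what is moved stays moved. The work goes in short steps, each a Python script; the robot and the scene stay as the last script left them, time stands still between calls to the robot, and variables do not carry over. Pictures are saved under pics/ and viewed, at most 10 in all, crops included, and the job is handed in when it is done.

```bash
ls; mkdir -p pics
python3 - <<'E'
from station import robot, fingers, vision, workorder, recognise
import cv2
for c in ["scene","side"]:
    im=vision.grab_frame(c); cv2.imwrite(f"pics/{c}0.png",im[:,:,::-1])
    cal=vision.calibration(c); print(c,cal)
    for l in ["plate","plate_edge","plate_low","drift","drift_tip","stand_a","chisel"]:
        print(l,[( [round(float(x)) for x in d["rect"]],round(d["p"],2)) for d in recognise(l,c)[:4]])
print(vision.calibration("wrist"), robot.current_time_s(), robot.current_eef_rot())
E
```

```text
pics
scene {'mtx': array([[470.61677537,   0.        , 322.64142115],
       [  0.        , 470.61677537, 234.8652364 ],
       [  0.        ,   0.        ,   1.        ]]), 'k1': -0.09776184620892524, 'extrinsics': array([[ 0.61039429,  0.79206768,  0.00689863, -0.37058727],
       [-0.41607936,  0.31320961,  0.85368478,  0.10769655],
       [ 0.67401541, -0.5239547 ,  0.52074437, -1.70625184],
       [ 0.        ,  0.        ,  0.        ,  1.        ]])}
plate [([308, 262, 77, 29], 0.69), ([344, 224, 29, 36], 0.66)]
plate_edge [([310, 260, 72, 30], 0.88), ([388, 214, 43, 24], 0.16)]
plate_low []
drift [([221, 238, 12, 39], 0.86), ([172, 261, 18, 57], 0.85), ([215, 252, 20, 35], 0.81), ([439, 249, 27, 59], 0.66)]
drift_tip [([220, 237, 17, 40], 0.75), ([172, 260, 16, 53], 0.75), ([215, 253, 22, 35], 0.71), ([197, 245, 16, 43], 0.63)]
stand_a [([217, 282, 38, 51], 0.86), ([344, 222, 30, 39], 0.84)]
chisel [([343, 200, 13, 25], 0.64)]
side {'mtx': array([[583.62145081,   0.        , 309.57598187],
       [  0.        , 583.62145081, 236.78110717],
       [  0.        ,   0.        , 
[... 685 characters left out ...]
]
stand_a [([398, 214, 38, 50], 0.91), ([304, 339, 52, 68], 0.63)]
chisel [([302, 306, 27, 45], 0.65)]
{'mtx': array([[394.84109463,   0.        , 319.02709739],
       [  0.        , 394.84109463, 240.79989392],
       [  0.        ,   0.        ,   1.        ]]), 'k1': -0.01799414126644366, 'T_tool_cam': array([[-4.23888689e-04,  9.49400971e-01,  3.14066262e-01,
         8.04344680e-02],
       [ 9.99999357e-01,  7.20329513e-05,  1.13192758e-03,
         7.46844626e-04],
       [ 1.05203002e-03,  3.14066540e-01, -9.49400391e-01,
        -1.25078504e-01],
       [ 0.00000000e+00,  0.00000000e+00,  0.00000000e+00,
         1.00000000e+00]])} 0.8 [1.79996114e+02 2.01746189e-03 1.56308616e+01]
```

View pics/scene0.png

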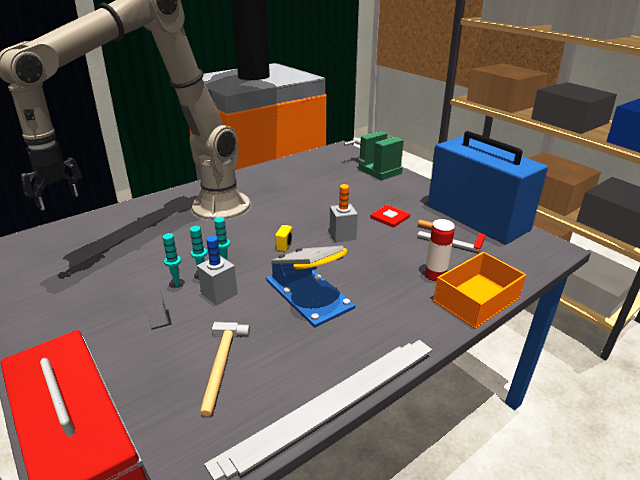

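View pics/side0.png

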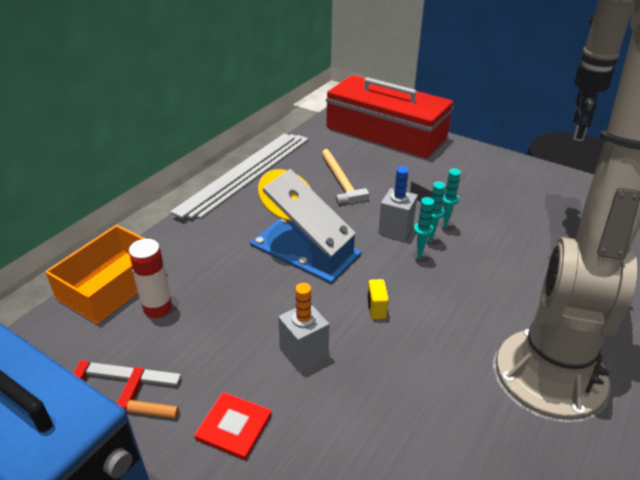

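Scene: the blue drift is at (213,250) in a stand at (217,282), three turquoise look-alikes are at (170,258), (197,245) and (220,237), and the orange chisel is at (344,198). Side: the blue drift is at (402,183), turquoise at (427,228), (438,208) and (453,196), chisel at (303,303), and the plate hole near (294,195). Only the dark-blue handle standing in a grey block fits the description, so I'll confirm it in an enlarged crop together with the plate.

Run:
```python
import cv2,numpy as np
a=cv2.imread("pics/side0.png"); b=cv2.imread("pics/scene0.png")
A=cv2.resize(a[155:275,240:470][:, :], None,fx=3.4,fy=3.4,interpolation=cv2.INTER_CUBIC)[:,:782]
B=cv2.resize(b[220:310,160:360],None,fx=3.4/1.0,fy=3.4/1.0,interpolation=cv2.INTER_CUBIC)[:190*1]
cv2.imwrite("pics/cropA.png",A)
```

```text
(no output)
```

View pics/cropA.png

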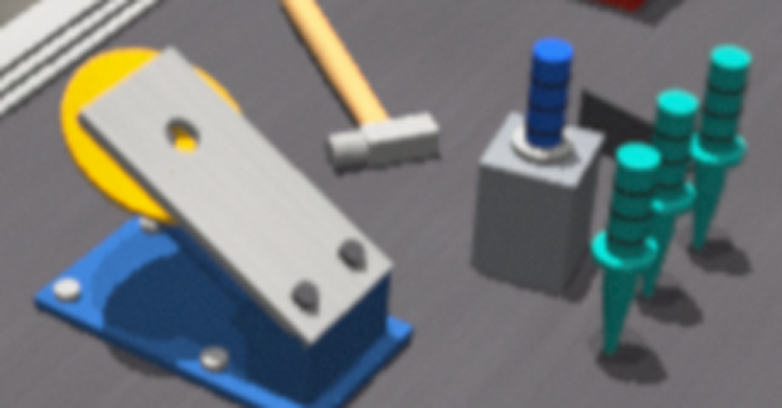

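Confirmed: the dark-blue handle at side (402,175) stands in a grey stand, and the turquoise tools stand free. The plate corners and hole at side (293.8,194.4) are clear, with the flange showing more to the upper left. Next I'll fit the plate pose, the flange offset and the drift position.

```bash
cat > h.py <<'E'
import numpy as np, cv2
from scipy.optimize import least_squares
from scipy.spatial.transform import Rotation as Rn
from station import robot, fingers, vision, workorder, recognise
def rays(cal,uv,Twc=None):
    uv=np.atleast_2d(np.array(uv,float)); K=cal["mtx"]
    p=np.c_[(uv[:,0]-K[0,2])/K[0,0],(uv[:,1]-K[1,2])/K[1,1]]; q=p.copy()
    for _ in range(10): q=p/(1+cal["k1"]*(q**2).sum(1,keepdims=True))
    d=np.c_[q[:,0],-q[:,1],-np.ones(len(q))]
    if Twc is None: Twc=np.linalg.inv(cal["extrinsics"])
    return Twc[:3,3], d@Twc[:3,:3].T
def proj(cal,P,Twc=None):
    T=cal["extrinsics"] if Twc is None else np.linalg.inv(Twc)
    c=np.atleast_2d(P)@T[:3,:3].T+T[:3,3]; q=np.c_[c[:,0],-c[:,1]]/-c[:,2:3]
    q=q*(1+cal["k1"]*(q**2).sum(1,keepdims=True)); K=cal["mtx"]
    return np.c_[q[:,0]*K[0,0]+K[0,2],q[:,1]*K[1,1]+K[1,2]]
def hit(cal,uv,p0,n,Twc=None):
    o,d=rays(cal,uv,Twc); t=((p0-o)@n)/(d@n); return o+d*t[:,None]
def frame(x,y,psi,z=.15,t=np.pi/6):
    c,s=np.cos(psi),np.sin(psi)
    R=np.array([[np.cos(t)*c,-s,-np.sin(t)*c],[np.cos(t)*s,c,-np.sin(t)*s],[np.sin(t),0,np.cos(t)]])
    return R,np.array([x,y,z])
def wristT():
    T=np.eye(4); T[:3,:3]=Rn.from_euler("xyz",robot.current_eef_rot(),degrees=True).as_matrix(); T[:3,3]=robot.current_tool_pos()
    return T@vision.calibration("wrist")["T_tool_cam"]
def yellow_rim(im,cal,R,p,box,Twc=None):
    "flange centre in plate xy, from outer-circle pixels"
    hsv=cv2.cvtColor(im,cv2.COLOR_RGB2HSV); m=cv2.inRange(hsv,(18,120,80),(34,255,255))
    k=np.zeros_like(m); x0,y0,x1,y1=box; k[y0:y1,x0:x1]=m[y0:y1,x0:x1]
    cs=cv2.findContours(k,cv2.RETR_EXTERNAL,cv2.CHAIN_APPROX_NONE)[0]
    pts=np.vstack([c[:,0] for c in cs if len(c)>15])
    n=R[:,2]; P=(hit(cal,pts,p-.012*n,n,Twc)-p)@R
    return P[:,:2],pts
E
python3 - <<'E'
from h import *
cs,cc=vision.calibration("side"),vision.calibration("scene")
uv=np.array([[263.5,188.8],[291.5,169.1],[355.3,232.9],[331.8,255.6],[293.8,194.4]])
for perm in (0,1):
  L=np.array([[.055,.05,0],[.055,-.05,0],[-.16,-.05,0],[-.16,.05,0],[0,0,0]])
  if perm: L[:,1]*=-1
  f=lambda q:(proj(cs,L@frame(*q)[0].T+frame(*q)[1])-uv).ravel()
  h=hit(cs,uv,np.array([0,0,.15]),np.array([0,0,1.]))
  for ps in (0,-1.,1.):
    r=least_squares(f,[*h[4,:2],ps]); print(perm,r.x,np.degrees(r.x[2]),r.cost)
    if perm==0 and ps==0: q=r.x
    if r.cost<60: best=r.x; print(r.fun.round(1))
R,p=frame(*best); np.save("plate.npy",best)
im=cv2.imread("pics/side0.png")[:,:,::-1].copy()
P,pts=yellow_rim(im,cs,R,p,(250,160,318,225))
out=[tuple(a.round(4)) for a,b in zip(P,pts)]
rad=np.hypot(*P.T); sel=((abs(P[:,1])>.056)|(P[:,0]>.062))
S=P[sel]
g=least_squares(lambda c:np.hypot(S[:,0]-c[0],S[:,1]-c[1])-.07,[0,0],loss="soft_l1",f_scale=.001); print("flange",g.x,len(S),np.std(g.fun)*1e3,"y range",S.min(0),S.max(0))
for c,u in ((cs,[402.4,169]),(cc,[213,239])): print("handle top",hit(c,u,np.array([0,0,.178]),np.array([0,0,1.])))
for c,u in ((cs,[303,287]),(cc,[344.5,187])): print("chisel",hit(c,u,np.array([0,0,.178]),np.array([0,0,1.])))
print(R[:,2])
E
```

```text
0 [ 0.63252822 -0.04786428 -0.03091533] -1.7713180368149308 1.2599248726719858
[ 0.1 -0.8 -1.  -0.3  0.5  0.3 -0.1  0.2  0.5  0.5]
0 [ 0.63252822 -0.04786428 -0.03091533] -1.771318120854461 1.2599248726719898
[ 0.1 -0.8 -1.  -0.3  0.5  0.3 -0.1  0.2  0.5  0.5]
0 [ 0.63252822 -0.04786428 -0.03091533] -1.771318160285319 1.2599248726719785
[ 0.1 -0.8 -1.  -0.3  0.5  0.3 -0.1  0.2  0.5  0.5]
1 [ 0.62855066 -0.03473294  0.47455235] 27.1898466595324 1931.830145640174
1 [ 0.62855058 -0.03473281  0.4745565 ] 27.19008450190415 1931.830145107157
1 [ 0.62854729 -0.03472776  0.47472374] 27.199666822295317 1931.8301495292105
flange [0.01500961 0.00480653] 104 4.4101563270122055 y range [-0.03282805 -0.06625357] [0.08588599 0.07615496]
handle top [[ 0.45924501 -0.24349369  0.178     ]]
handle top [[ 0.46770556 -0.24074613  0.178     ]]
chisel [[0.42608371 0.21908617 0.178     ]]
chisel [[0.43523595 0.21504187 0.178     ]]
[-0.49976108  0.0154552   0.8660254 ]
```

```bash
cat >> h.py <<'E'
def rpy(R): return list(Rn.from_matrix(R).as_euler("xyz",degrees=True))
def down(yaw): return [180,0,yaw]
def plateR(R): return np.c_[R[:,0],-R[:,1],-R[:,2]]
E
python3 - <<'E'
from h import *
q=np.load("plate.npy"); R,p=frame(*q)
cs,cc=vision.calibration("side"),vision.calibration("scene"); ez=np.array([0,0,1.])
for c,u in ((cs,[[427.4,200.6],[439.1,185],[454.4,171.5]]),(cc,[[169,236],[196,229],[219,219]])): print("turq",hit(c,u,np.array([0,0,.166]),ez).round(3).tolist())
o=rpy(plateR(R)); print(o)
for h in (.05,.06,.14,.16): print(h,robot.inverse_kinematics(list(p+h*R[:,2]),o))
for yaw in (-28,0,15,30,60): print(yaw, robot.inverse_kinematics([.463,-.242,.14],down(yaw)), robot.inverse_kinematics([.463,-.242,.36],down(yaw)) is not None)
robot.move_to(list(p+.16*R[:,2]),o)
T=wristT(); im=vision.grab_frame("wrist"); cv2.imwrite("pics/w1.png",im[:,:,::-1]); np.save("w1T.npy",T)
robot.move_to([.463,-.242,.34],down(-28))
T=wristT(); im=vision.grab_frame("wrist"); cv2.imwrite("pics/w2.png",im[:,:,::-1]); np.save("w2T.npy",T)
print([(d["rect"],d["p"]) for d in recognise("drift","wrist")])
a=cv2.imread("pics/w1.png"); b=im[:,:,::-1]
cv2.imwrite("pics/w12.png",np.hstack([cv2.resize(a,(400,300)),cv2.resize(b,(400,300))]))
print(robot.current_time_s())
E
```

```text
turq [[0.361, -0.173, 0.166], [0.366, -0.246, 0.166], [0.359, -0.32, 0.166]]
turq [[0.367, -0.319, 0.166], [0.376, -0.247, 0.166], [0.365, -0.173, 0.166]]
[np.float64(180.0), np.float64(-30.000000000000004), np.float64(-1.771318160285325)]
0.05 [  35.92331643   13.01651703  -37.4723111   111.05316582   16.76488005
   29.29977211 -103.00866841]
0.06 [  37.97598621   11.9913674   -39.39274398  111.00395952   15.6706209
   30.33249547 -102.02383992]
0.14 [ 49.82413495   1.98735747 -46.9240201  109.6942442    1.08818685
  38.95747561 -89.12808641]
0.16 [ 52.03109012  -0.78223395 -47.32615736 109.09383933  -2.96762608
  41.49852125 -85.52044687]
-28 [ 33.63600494  20.11045436 -10.06903562  99.7771983    3.96214839
  60.45664034 -95.78662244] True
0 [ 36.6406386   20.40971784 -13.9232693   99.65885917   5.52722213
  60.59792482 -69.1594825 ] True
15 [ 37.39202781  20.49662147 -14.89123219  99.62942037   5.92611755
  60.63904839 -54.50818493] True
30 [ 39.23401814  20.73111398 -17.27249965  99.5575703    6.91878908
  60.75039227 -40.37392063] True
60 [ 42.91389749  21.29711265 -22.07281765  99.41564202   8.97591111
  61.02207342 -12.15931139] True
[([321.9, 214.9, 41.5, 59.4], 0.85), ([332.6, 347.9, 117.3, 52.6], 0.81), ([255.7, 317.4, 99.8, 57.7], 0.8), ([334.4, 242.6, 135.3, 47.4], 0.74)]
4.1
```

View pics/w1.png

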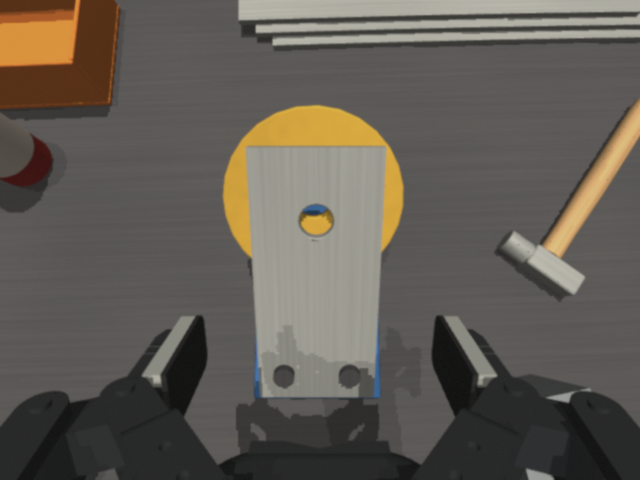

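View pics/w2.png

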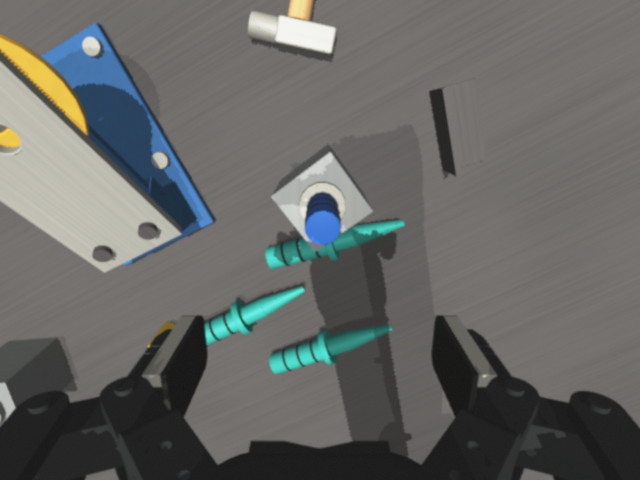

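w1 shows the plate's top corners at (247,147) and (385,147) and its hole at (316,220). A crescent of see-through shows at the top of the hole, so the flange has slipped up the slope. w2 shows the drift's handle top at (323,228). The turquoise tools appear in the lower centre, so I'll check whether they are upright and fit everything.

```bash
python3 - <<'E'
from h import *
cw=vision.calibration("wrist"); T1=np.load("w1T.npy"); T2=np.load("w2T.npy")
q=np.load("plate.npy"); R,p=frame(*q)
im=cv2.imread("pics/w1.png")[:,:,::-1].copy()
uv=np.array([[247,147],[385,147],[316,220.]])
L=np.array([[.055,.05,0],[.055,-.05,0],[0,0,0]])
print("proj before",proj(cw,L@R.T+p,T1).round(1).tolist())
# hole centre from a circle: hole boundary = non-grey
r=least_squares(lambda s:(proj(cw,L@frame(*s)[0].T+frame(*s)[1],T1)-uv).ravel(),q); print("wrist plate",r.x,np.degrees(r.x[2]),r.fun.round(1))
Rw,pw=frame(*r.x); np.save("platew.npy",r.x)
P,pts=yellow_rim(im,cw,Rw,pw,(200,90,420,280),T1)
def fit(S):
    return least_squares(lambda c:np.hypot(S[:,0]-c[0],S[:,1]-c[1])-.07,[.012,.0],loss="soft_l1",f_scale=.0005)
S=P[(abs(P[:,1])>.054)|(P[:,0]>.06)]
g=fit(S)
S=S[abs(np.hypot(*(S-g.x).T)-.07)<.003]; g=fit(S); print("flange",g.x,len(S),g.fun.std()*1e3, "free r",least_squares(lambda c:np.hypot(S[:,0]-c[0],S[:,1]-c[1])-c[2],[.012,.0,.07]).x)
np.save("flange.npy",g.x)
ez=np.array([0,0,1.])
im2=cv2.imread("pics/w2.png"); hsv=cv2.cvtColor(im2,cv2.COLOR_BGR2HSV)
b=cv2.inRange(hsv,(112,180,150),(125,255,255)); b[:, :280]=0; b[:,370:]=0; b[:180]=0;b[260:]=0
ys,xs=np.nonzero(b); print("blue",xs.min(),xs.max(),ys.min(),ys.max())
print("drift top", hit(cw,[323,228],np.array([0,0,.178]),ez,T2), "exp px", proj(cw,[[.463,-.242,.178],[.463,-.242,.103]],T2).round(1).tolist())
print("turq upright px",proj(cw,[[.366,-.246,.166],[.37,-.246,.0]],T2).round(0).tolist())
E
python3 - <<'E'
from h import *
im=vision.grab_frame("side"); a=im[120:330,240:620,::-1]
b=cv2.imread("pics/w2.png")[165:265,255:390]
A=cv2.resize(a,(760,420)); B=cv2.resize(b,(243,180),interpolation=cv2.INTER_CUBIC)
C=np.zeros((600,760,3),np.uint8); C[:420]=A; C[420:,:243]=B
w=cv2.imread("pics/w1.png")[190:250,286:346]; C[420:,250:430]=cv2.resize(w,(180,180),interpolation=cv2.INTER_CUBIC)
cv2.imwrite("pics/chk.png",C)
E
```

```text
proj before [[245.2, 148.3], [386.8, 148.0], [316.3, 223.1]]
wrist plate [ 0.63394631 -0.04770797 -0.03440058] -1.9710078790807035 [-1.7 -0.7  1.7 -0.7  0.1  1.3]
flange [0.0125545  0.00246898] 360 0.6309513063359896 free r [0.01366508 0.0025893  0.06894928]Traceback (most recent call last):
  File "<stdin>", line 21, in <module>
    return umr_minimum(a, axis, None, out, keepdims, initial, where)
ValueError: zero-size array to reduction operation minimum which has no identity
```

View pics/chk.png

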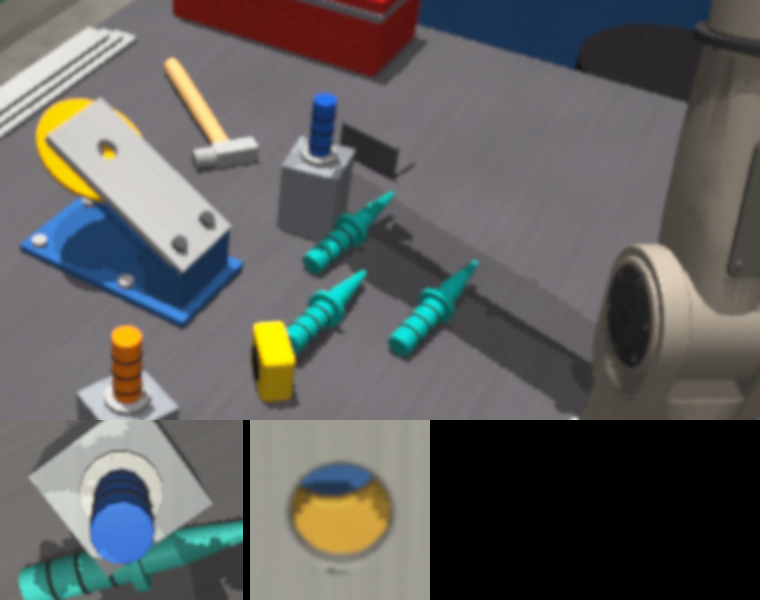

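The side crop shows the three turquoise decoys now lying down at about (345,240), (325,315) and (430,315), and the tape hasn't moved. The drift, still in its stand, is at (322,125), and its handle top in w2 is at (322.8,227.8). Flange offset is about (+13,+2.5) mm in plate x,y. I'll grasp the drift, lift it, go above the plate and look.

Run:
```python
from h import *
cw=vision.calibration("wrist"); T2=np.load("w2T.npy")
d=hit(cw,[322.8,227.8],np.array([0,0,.178]),np.array([0,0,1.]),T2)[0]; print("drift",d)
x,y=d[:2]; o=down(-28)
robot.move_to([x,y,.24],o)
print(robot.line_to([x,y,.138],velocity=.08,f_stop=8), robot.current_tool_pos())
fingers.gripper_to(0.0,80); print("gap",robot.current_finger_gap(),robot.current_gripper_force(),robot.current_contact_force())
print(robot.line_to([x,y,.36],velocity=.12)); robot.pause(.2)
print("gap",robot.current_finger_gap(),robot.current_contact_force())
s=np.load("platew.npy"); R,p=frame((s[0]+.6325)/2,(s[1]-.0479)/2,np.radians(-1.87)); np.save("plate.npy",[p[0],p[1],np.radians(-1.87)])
robot.move_to(list(p+.19*R[:,2]),rpy(plateR(R)))
T=wristT(); im=vision.grab_frame("wrist"); cv2.imwrite("pics/w3.png",im[:,:,::-1]); np.save("w3T.npy",T)
print("tip exp",proj(cw,p+(.19-.126)*R[:,2],T),"hole exp",proj(cw,p,T),robot.current_contact_force(),robot.current_time_s(),robot.current_joint_positions())
```

```text
drift [ 0.4588242  -0.24139325  0.178     ]
False [ 0.45930764 -0.24157855  0.13859862]
gap 0.31054386460838695 78.41376185417175 [-0.47218538  2.54662788  1.91398059]
False
gap 0.30921193611226566 [-0.5501503   0.08978046 -2.69353765]
tip exp [[315.95054787 237.11945842]] hole exp [[316.43139467 213.34742168]] [ 0.24263618 -0.08827809 -4.1837663 ] 9.7583 [ 59.00208634  -4.99549661 -50.70828777 107.6951801   -9.13018949
  45.77705943 -80.01363477]
```

View pics/w3.png

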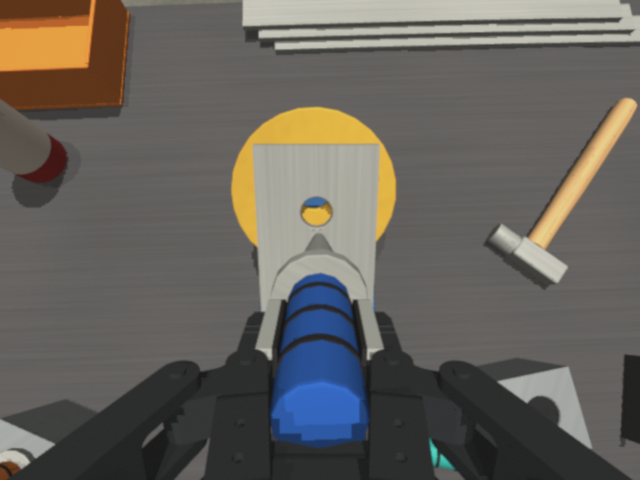

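w3 shows the drift well gripped, its point at (319,236) and the plate hole at (316.5,211.5). The point sits about 2 mm to the right. I'll hover close to the face just below the hole and measure them relative to each other there.

Run:
```python
from h import *
cw=vision.calibration("wrist")
R,p=frame(*np.load("plate.npy"))
L=.126
P=p+R@np.array([-.028,0,.008+L])
robot.line_to(list(P),velocity=.08); robot.pause(.2)
T=wristT(); im=vision.grab_frame("wrist"); cv2.imwrite("pics/w4.png",im[:,:,::-1]); np.save("w4T.npy",T)
print("tip exp",proj(cw,p+R@np.array([-.028,0,.008]),T),"hole exp",proj(cw,p,T),robot.current_contact_force(),robot.current_tool_pos()-P)
c=im[150:300,220:420,::-1]; cv2.imwrite("pics/w4c.png",cv2.resize(c,(800,600),interpolation=cv2.INTER_CUBIC))
```

```text
tip exp [[317.94197428 237.91343626]] hole exp [[317.91279395 194.23846836]] [ 0.63953008  0.45453558 -3.99191309] [ 2.72371747e-04 -6.82545500e-05  5.47236836e-04]
```

View pics/w4c.png

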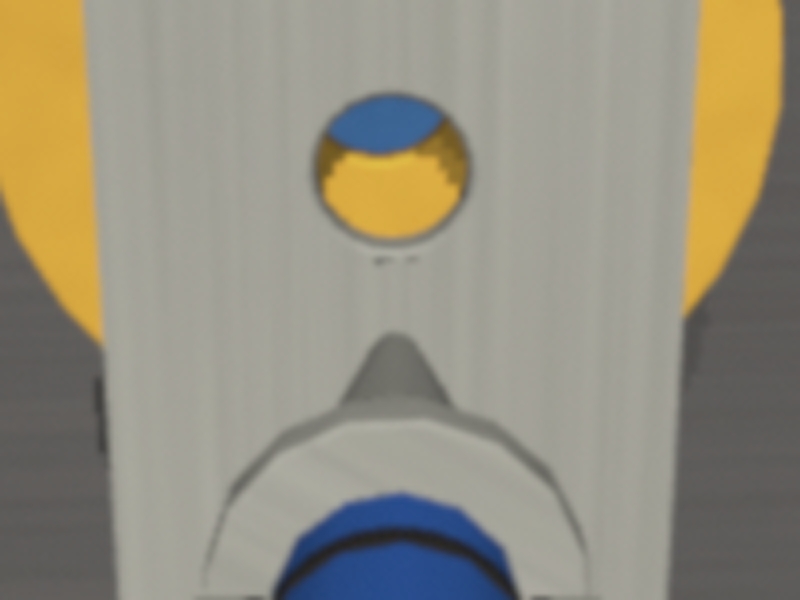

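w4 crop: the point's centre is about (319,239) and the hole centre (318.3,192). That puts the hole about 2 mm further up the slope and 0.5 mm in +y from the estimate. Now I'll feel my way in at 6.7 mm offset toward the flange's slip.

```bash
cat >> h.py <<'E'
Lt=.126
def tip(): # tip in plate frame as commanded geometry, mm
    R,p=frame(*np.load("plate.npy")); M=Rn.from_euler("xyz",robot.current_eef_rot(),degrees=True).as_matrix()
    return ((np.array(robot.current_tool_pos())+M[:,2]*Lt-p)@R)*1e3
def go(t,v=.02,f=None):
    R,p=frame(*np.load("plate.npy")); return robot.line_to(list(p+R@(np.array(t)/1e3+[0,0,Lt])),velocity=v,f_stop=f)
def F(): return (np.array(robot.current_contact_force())@frame(*np.load("plate.npy"))[0]).round(1)
E
python3 - <<'E'
from h import *
h0=np.array([2.0,.6]); c=h0+[6.6,1.3]
go([*c,8],.05); robot.pause(.2); print(tip().round(1),F())
s=go([*c,-26],.02,8); print(s,tip().round(1),F(),robot.current_time_s())
E
```

```text
[8.2 1.7 8. ] [-1.5 -0.8 -3.5]
True [  6.5   1.7 -25.5] [-0.2  0.4  4.1] 13.575
```

Run:
```python
from h import *
h0=np.array([2.0,.6]); u=np.array([.98,.19]); b=np.array([-1.5,-.8,-3.5])
for d in (30,36,42,48):
    e=max(0,13-(4+d*8/55)-1.0)
    s=go([*(h0+e*u),-d],.02,25); robot.pause(.1)
    print(d,s,(h0+e*u).round(1),tip().round(1),F()-b)
    if s: break
print(robot.current_time_s(),robot.current_finger_gap())
```

```text
30 False [5.6 1.3] [  6.5   1.6 -28.9] [-0.6  1.1 13.4]
36 False [4.7 1.1] [  5.6   1.3 -34.9] [-0.3  1.1 14.7]
42 False [3.9 1. ] [  4.7   1.1 -40.9] [-1.6  0.8 13.4]
48 False [3.  0.8] [  3.7   0.9 -46.9] [-1.2  0.5 14.8]
15.675 0.3111852456059755
```

Run:
```python
from h import *
h0=np.array([2.0,.6]); u=np.array([.98,.19]); b=np.array([-1.5,-.8,-3.5])
for d in (54,60,66,72,77,81):
    e=max(0,13-(4+d*8/55)-1.0)
    s=go([*(h0+e*u),-d],.02,30); robot.pause(.1); f=F()-b
    print(d,s,(h0+e*u).round(1),tip().round(1),f, np.round(robot.current_torque(),1))
    if s or np.hypot(*f[:2])>25: break
print(robot.current_time_s(),robot.current_finger_gap())
```

```text
54 False [2.1 0.6] [  2.8   0.8 -52.9] [-1.1  1.2 14.4] [0. 1. 0.]
60 False [2.  0.6] [  2.1   0.7 -59.2] [-0.8  0.9 12.2] [0.1 1.  0.1]
66 False [2.  0.6] [  2.    0.7 -65.3] [-0.1  0.5 11.4] [0. 1. 0.]
72 False [2.  0.6] [  1.8   0.8 -71.5] [-0.1  0.6 10.8] [0.1 0.8 0.1]
77 False [2.  0.6] [  1.7   0.8 -76.7] [0.8 1.  9.2] [0.1 0.6 0. ]
81 False [2.  0.6] [  1.6   0.8 -80.9] [2.  1.5 8.5] [0.1 0.4 0. ]
18.825 0.30968651046606255
```

Run:
```python
from h import *
b=np.array([-1.5,-.8,-3.5])
s=go([1.8,.7,-91],.012,25); robot.pause(.4); print(s,tip().round(1),F()-b)
im=vision.grab_frame("side"); A=cv2.resize(im[130:260,240:400,::-1],None,fx=2.5,fy=2.5,interpolation=cv2.INTER_CUBIC)
w=vision.grab_frame("wrist")[100:400,140:500,::-1]
C=np.zeros((330,790,3),np.uint8); C[:325,:400]=A; C[:300,410:770]=w
cv2.imwrite("pics/seat.png",C); print(robot.current_time_s())
```

```text
True [  1.4   0.7 -83.1] [0.9 0.8 8.5]
19.7667
```

View pics/seat.png

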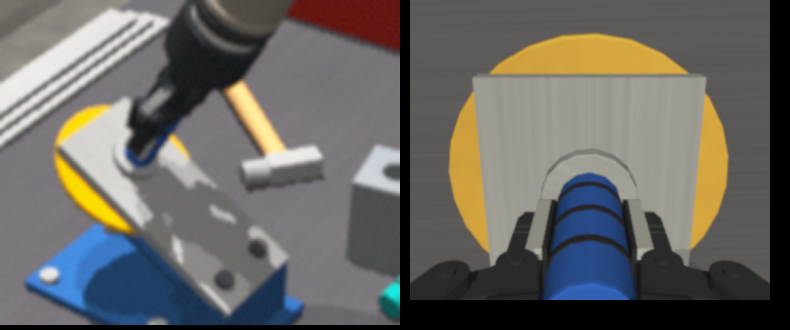

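The collar is seated on the plate (side crop ~(137,155)) and the flange rim now shows symmetrically. One more gentle press to confirm, then I'll release, back out along the axis and check.

Run:
```python
from h import *
b=np.array([-1.5,-.8,-3.5])
s=go([1.6,.7,-87],.01,20); print(s,tip().round(1),F()-b)
fingers.gripper_to(.7,80); robot.pause(.3); print(tip().round(1),F()-b)
t=tip(); go([t[0],t[1],t[2]+110],.08); robot.pause(.5)
cw=vision.calibration("wrist"); T=wristT(); im=vision.grab_frame("wrist"); R,p=frame(*np.load("plate.npy")); q=p+R@[.0015,.0006,0]
print("exp collar, handle top px",proj(cw,np.array([q,q+.083*R[:,2]]),T).round(0).tolist())
sd=vision.grab_frame("side"); A=cv2.resize(sd[130:260,240:400,::-1],None,fx=2.5,fy=2.5,interpolation=cv2.INTER_CUBIC)
C=np.zeros((330,790,3),np.uint8); C[:325,:400]=A; C[:300,410:770]=im[80:380,140:500,::-1]
cv2.imwrite("pics/end.png",C); print(F()-b,robot.current_time_s())
```

```text
True [  1.4   0.6 -83.1] [1.4 1.2 8.9]
[  1.3   0.7 -83.1] [2.2 0.2 4.3]
exp collar, handle top px [[318.0, 223.0], [318.0, 267.0]]
[2.  0.8 3.2] 22.8583
```

View pics/end.png

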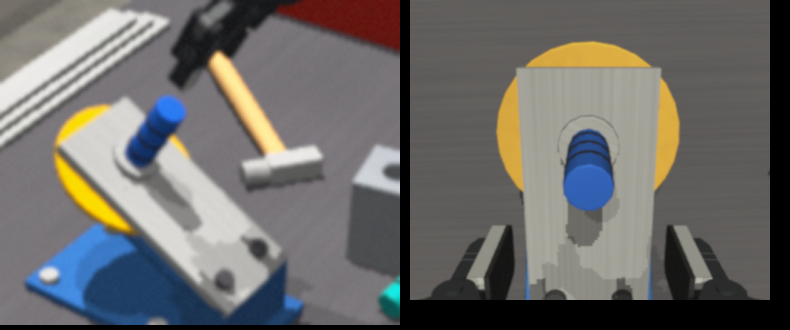

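The drift stands free, its collar at wrist (319,225) and handle top at (318,268), both as expected for a seated drift along the plate normal. The hammer hasn't moved.

```bash
python3 -c "
from station import workorder; print(workorder.close_job())"
```

```text
the job is handed in; nothing more can be done
None
```

The drift is pressed home through both holes, its collar flat on the plate and the flange in line, and I released it and handed the job in at about 23 s; the three turquoise look-alikes, upright at the start, had toppled by the time of my first wrist pictures, and I don't know whether the arm's first moves caused it.

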